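Lock the hinge ring and hold the board tester's flap at its balance point

ROBOT

A 6-joint arm with a two-finger parallel gripper is mounted at the origin on the work surface. World frame = base frame: x ahead of the robot, y to its left, z up, the work surface at z = 0. Lengths are in m, angles in rad, forces in N, time in s.
With the tool pointing down it reaches from about 0.25 to 0.775 m from the base axis. Payload 4 kg.
Tool frame: the origin (TCP) lies at the very end of the fingers, on their centre line; the grasp point (between the pads) lies 19 mm behind it; z points along the fingers, y is the line along which they close (so a half turn about z gives the same grasp; the last joint's range is limited). The gripper opens to 94 mm and grips with 3 to 60 N. Pads are 16 mm wide; open, the fingers measure 119 mm over their backs; the gripper's body (75 mm by 177 mm) begins 78 mm behind the grasp point.
Start: joints at [-1.212, 0.087, 1.371, -0, 1.684, -0.103], TCP at [0.245, -0.492, 0.206] pointing down, gripper open.
Joint ranges: [-3.1, 3.1], [-0.76, 2.03], [0.27, 2.55], [-1.08, 4.22], [0.17, 2.65], [-2.57, 2.57]. Speed limits (rad/s): [2.79, 2.79, 3.14, 3.14, 3.14, 3.14].

INTERFACE

Orientations are given as [roll, pitch, yaw] about the fixed x, y, z axes, in that order (R = Rz(yaw) Ry(pitch) Rx(roll)).
In Python, from bench import robot gives the robot as it stands. The module is installed in compiled form; this text tells all that it offers.
- The arm moves only by the tool move_arm, never from a script. Its argument "deltas" is one flat list of numbers, 7 for each row, row after row: the turn, a rotation vector about the tool's x, y, z in rad, then the shift along the tool's x, y, z in cm, then the closure, from -1 (fully open) to 1 (shut). A call has 1 to 8 rows; each row is the pose to reach, as a shift and turn from the pose commanded when the call began, along the tool's axes at that moment; what a row does not reach only later rows make up. A row lasts 1/10 s, in which the tool goes at most 50 mm and 8.59 degrees, less where a joint would pass 70% of its speed; a pose out of reach is approached as far as the arm can. A call with a gripper value outside its range is refused whole. The fingers move at their own pace and stop on an object; the grip force is fixed at half the most. Time passes only in rows, so rows that repeat a pose let the fingers close. It gives the time, the measured TCP pose, the force, the opening and the grip force at its end, in the units of the state.
- robot.get_obs(): the state, without advancing time (a new reading comes with each control period).
- robot.snapshot(name): name is "side" or "top" or "wrist"; returns a dict with "image" (384x512x3 uint8, red, green, blue), "depth" (384x512 float32, m along the optical axis (not along the pixel's ray), 0 where there is no reading), "fov_y" (degrees; the focal length in pixels is half the picture's height over the tangent of half this angle, whatever the lens; pixels are square), "cx", "cy" (the principal point, pixels), "origin" and "orientation" of the camera in the world; the wrist camera has in their place "T_tool_cam" (4x4, takes a point from camera to tool coordinates, whose origin is the TCP and whose axes are the flange's). Camera axes: x right, y up, looking along -z (the intrinsics and any distortion apply to the point x, -y, -z); pixel columns grow to the right and rows downward; lengths in m; the calibration is good to about 2 mm. A picture is of the moment at which its call begins: read the wrist's pose just before it.
- robot.close_job(): hands the job in; it is judged then, once.
The state is a dict: "time": time; "joint_positions": joint angles; "qvel": joint speeds; "joint_torque": joint torques, N m; "tool_pos": TCP position; "ee_rot": TCP orientation; "wrist_force": force on the tool from outside, world axes, zero at the start; "wrist_torque": the same for the moment, N m; "width": finger opening in m; "finger_force": force on a finger pad.
Only numpy, scipy, OpenCV 4.12 (cv2) and the standard library are available. Lean on these libraries where they do the work, as an engineer would, in place of code of your own. Each camera call takes 0.05 s, during which the arm holds its last target. There are 200 camera calls.

TASK

On the grey board tester, turn the lock ring on the end of the hinge by its red lever until the lever points straight up at the green locked mark, and leave it there. Then take the flap by its orange bar and swing it up gently to its balance point, standing straight upright over its hinge, without letting it drop or go over backwards, and keep holding it there by the bar so that I can clip in the new lid stay: finish while still holding it, do not let go. Keep the flap shut until the ring is locked, and do not disturb the screwdriver, the bottle or the screw tray.

Things in the scene. Friction and masses are not known exactly. Their poses are not given: they have to be found in the camera images.
- fixture: Grey board tester, a box 145 x 220 x 71 mm (x, y, z) fixed to the bench, blue circuit board inside. Origin: centre of its underside; x points from its front (robot's side) to its hinge side, y to its left, z up; turned up to 0.3 rad. To its left, at y 107 to 143 mm, a bracket carries a black dial (radius 30 mm about the hinge line), green mark at its top (locked), red mark on its front.
- flap_hinge (a point): Middle of the flap's hinge line, 75 mm above the bench, 52.5 mm behind the tester's origin along its x. The hinge line is level and runs along the tester's y axis.
- flap (a joint): Flap angle: 0 = shut (level, the start), 1.571 = straight upright = balance point (its weight lies in its plane, which holds the hinge line), 2.6 = stop, fallen open backwards. Nearly frictionless: let go, it falls shut or open. Frame 200 mm wide, 6 mm thick, with clear window, reaching 120 mm from the hinge line; about 0.22 to 0.42 kg.
- flap_bar (a point): Centre of the flap's orange grip bar: round, diameter 14 mm, parallel to the hinge line, 170 mm from it in the flap's plane, between two arms 98 mm apart. 50 mm open gap from its centre to the frame's edge; shut, the box's front is 45 mm from its centre and nothing is under it. It can turn between the fingers. Height: shut 75 mm, upright 245 mm.
- lock_ring (a joint): Angle of the steel lock ring on the left end of the hinge line: 0 = its lever would point level towards the tester's front (the robot's side), 1.571 = lever straight up at the green mark (locked). It starts at 0.45 to 0.95 and can overrun the mark (stop at 2.4). It stays where it is left; turning it takes about 0.08 N m (about 1 N at the knob).
- ring_axis (a point): Centre of the lock ring, on the hinge line, 160 mm to the left (tester's +y) of flap_hinge and 75 mm above the bench. The ring has a radius of 20 mm and is 12 mm wide.
- ring_knob (a point): Centre of the red knob at the end of the ring's lever, 75 mm from ring_axis: a short cylinder, 24 mm long along the tester's y axis, diameter 20 mm, on a stem of diameter 8 mm. It travels in the upright plane square to the hinge line. There is free room of 45 mm and more to either side of it.
- screwdriver: Blue-handled screwdriver, about 170 mm long, lying on the bench to the right of the tester. Leave alone.
- flux_bottle: Small bottle with a yellow cap, diameter 34 mm, 75 mm tall, standing to the right of the tester. Leave alone.
- screw_tray: White divided tray, 90 x 70 x 22 mm, on the bench to the left of the tester. Leave alone.

How it is judged:
On the way, in this order (a step that is already met when the one before it is completed fails the run):
1. the lock ring's lever is at the green locked mark (within 0.13 rad) with the flap still shut (value of joint lock_ring between 1.441 and 1.701 rad and value of joint flap below 0.1 rad), for 0.2 s.
2. the flap stands at its balance point, held by the fingers (value of joint flap between 1.481 and 1.661 rad and contact force between the fingers and flap above 1 N), for 0.3 s.
At the end, for the whole second after the job is handed in: The lock ring is within 0.13 rad of the green mark; the flap is still (under 0.1 rad/s) within 0.09 rad of upright, held by the fingers at its bar (contact over 1 N, grasp point within 40 mm of the bar's centre), with none of the loose things touching it (all of step 2 and value of joint lock_ring between 1.441 and 1.701 rad and velocity of joint flap between -0.1 and 0.1 rad/s and distance between the grasp point and flap_bar below 0.04 m and contact force between flap and screwdriver below 0.05 N and contact force between flap and flux_bottle below 0.05 N and contact force between flap and screw_tray below 0.05 N); the arm keeps its last pose, push and grip.
It fails at once if the flap is raised (over 0.15 rad) while the ring is not at its mark (within 0.2 rad) (value of joint flap above 0.15 rad and (value of joint lock_ring below 1.371 rad or value of joint lock_ring above 1.771 rad)).
It fails at once if the flap goes over backwards (more than 0.3 rad past upright) (value of joint flap above 1.871 rad).
It fails at once if the flap is dropped or flung (over 4 rad/s) (velocity of joint flap above 4 rad/s or velocity of joint flap below -4 rad/s).
It fails at once if the screwdriver, bottle or tray is moved more than 25 mm (distance of any of screwdriver, flux_bottle, screw_tray from where it was at the start of the episode above 0.025 m).
It also fails if it takes over 51 s, if anything falls off the work surface, if the arm or the gripper's body presses on something with over 40 N, if the wrist force passes 120 N, or if a joint passes its speed limit or range.

## Working session

There is one attempt and no reset: what is moved stays moved. The work goes in short steps, Python scripts to look and compute and a tool call to move; the robot and the scene stay as the last step left them, time stands still between calls to the robot, and variables do not carry over. Pictures are saved under pics/ and viewed, at most 10 in all, crops included, and the job is handed in when it is done.

Besides the shell and the picture viewer there is one more tool, called after "Emit:" as name(argument=value, ...) on one line, values as JSON. move_arm: Moves the arm, as the interface text tells. Its arguments: {"type":"object","properties":{"deltas":{"type":"array","items":{"type":"number"}}},"required":["deltas"]}

```bash
mkdir -p pics
cat > h.py <<'E'
import numpy as np, cv2
from bench import robot
from scipy.spatial.transform import Rotation as R
def snap(n):
    o=robot.get_obs(); s=robot.snapshot(n)
    return s,o
def campose(s,o):
    if 'T_tool_cam' in s:
        T=np.eye(4);T[:3,:3]=rot(o['ee_rot']);T[:3,3]=o['tool_pos'];T=T@s['T_tool_cam'];return T[:3,:3],T[:3,3]
    return rot(s['orientation']),np.array(s['origin'])
def rot(r):
    r=np.array(r,float)
    return r if r.shape==(3,3) else R.from_euler('xyz',r).as_matrix()
def cloud(s,o):
    d=s['depth'];h,w=d.shape;f=h/2/np.tan(np.radians(s['fov_y'])/2)
    v,u=np.mgrid[:h,:w]
    P=np.stack([(u-s['cx'])/f*d,-(v-s['cy'])/f*d,-d],-1)
    M,t=campose(s,o)
    return P@M.T+t
E
python3 - <<'E'
from h import *
for n in ['side','top']:
    s,o=snap(n); cv2.imwrite(f'pics/{n}.png',s['image'][...,::-1]); print({k:v for k,v in s.items() if k not in('image','depth')})
    P=cloud(s,o); np.savez(f'{n}.npz',P=P,im=s['image'],d=s['depth'])
    hsv=cv2.cvtColor(s['image'],cv2.COLOR_RGB2HSV);H,S,V=[hsv[...,i].astype(int) for i in range(3)]
    for c,m in dict(red=((H<5)|(H>174))&(S>150)&(V>80),orange=(H>=6)&(H<20)&(S>150)&(V>100),green=(H>45)&(H<80)&(S>120)&(V>60)).items():
        k,L,st,ce=cv2.connectedComponentsWithStats(m.astype('uint8'))
        for i in range(1,k):
            if st[i,4]>12:
                q=P[(L==i)&(s['depth']>0)]
                print(n,c,st[i],np.median(q,0).round(4) if len(q) else None, np.ptp(q,0).round(3) if len(q) else None)
print(robot.get_obs())
E
```

```text
{'fov_y': 42.55042685233345, 'cx': 255.79050254943115, 'cy': 200.1700363584501, 'origin': array([0.10959081, 0.67541248, 0.70676753]), 'orientation': array([ 0.92594816, -0.01135799, -2.49761472])}
side red [222 198  14  13 123] [0.5894 0.1101 0.1404] [0.135 0.175 0.145]
side red [229 217   7   6  21] [0.6051 0.0834 0.0757] [0.023 0.038 0.025]
side orange [414  45  89  70 414] [ 0.5227 -0.7678  0.207 ] [0.189 0.134 0.197]
side orange [455 148  19   7  87] [ 0.3394 -0.5877  0.016 ] [0.145 0.632 0.337]
side orange [310 205  37  30 298] [ 0.4514 -0.0359  0.0792] [0.056 0.168 0.065]
side green [219 200   5   5  17] [0.6364 0.0797 0.1064] [0.103 0.117 0.109]
{'fov_y': 47.17813526802943, 'cx': 255.3097288636911, 'cy': 191.31929927675608, 'origin': array([0.50211377, 0.00840183, 1.22954413]), 'orientation': array([ 0.10439709, -0.02034107, -1.58610422])}
top red [203 197   9   7  58] [0.5951 0.1044 0.1446] [0.015 0.02  0.01 ]
top orange [504 220   8   4  22] [ 0.5336 -0.7082  0.0357] [0.008 0.009 0.032]
top orange [245 252  43   8 195] [ 0.454  -0.042   0.0817] [0.02  0.109 0.014]
top orange [459 286  18  28 233] [ 0.3261 -0.593   0.0176] [0.073 0.044 0.012]
{'time': 0.1, 'joint_positions': array([-1.21209686e+00,  8.79021773e-02,  1.37205180e+00, -3.46541356e-05,
        1.68358830e+00, -1.03136962e-01]), 'qvel': array([ 0.00054932, -0.00277222, -0.00450665,  0.00241638, -0.00034783,
       -0.00032277]), 'joint_torque': array([ 2.26292657e-03, -3.41253448e+01, -3.03301048e+01,  7.20017706e-02,
        3.03814409e-02, -8.71192492e-05]), 'tool_pos': array([ 0.24487591, -0.49195078,  0.20443573]), 'ee_rot': array([-3.13964984e+00, -1.66463320e-04,  4.61832399e-01]), 'wrist_force': array([-0.06977472,  0.51831277, -0.15403237]), 'wrist_torque': array([-0.06816391,  0.00364239, -0.043395  ]), 'finger_force': 0.0, 'width': 0.09394099303765505}
```

View pics/side.png

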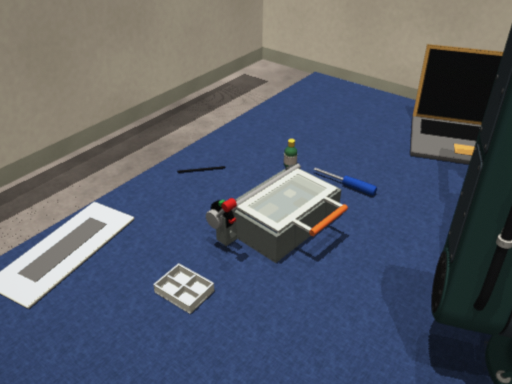

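View pics/top.png

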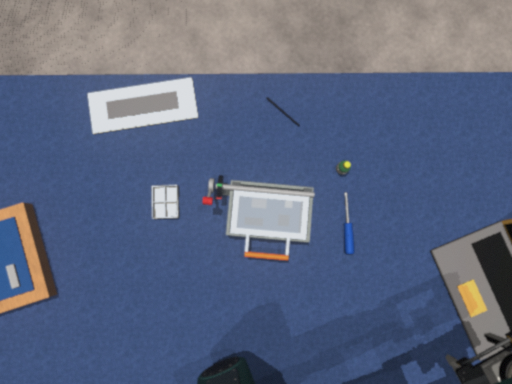

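The side view shows the bar (327,220), the knob (229,204), and the tray at lower left (184,287). The top view shows the knob (207,200), the bar (267,255), the tray (165,202), the bottle (344,168) and the screwdriver (348,235). Next I'll fit the fixture pose.

Run:
```python
from h import *
from scipy.optimize import minimize
z=np.load('top.npz');P,im=z['P'],z['im']
hsv=cv2.cvtColor(im,cv2.COLOR_RGB2HSV).astype(int);H,S,V=hsv[...,0],hsv[...,1],hsv[...,2]
m=(H>=5)&(H<20)&(S>120)&(V>80);m[:,:235]=0;m[:,300:]=0;m[:240]=0;m[270:]=0
s,o=snap('top');M,t=campose(s,o);f=192/np.tan(np.radians(s['fov_y'])/2)
def ray(u,v,h):
    d=M@np.array([(u-s['cx'])/f,-(v-s['cy'])/f,-1]);return t+d*(h-t[2])/d[2]
def cont(m): return max(cv2.findContours(m.astype('uint8'),0,1)[0],key=cv2.contourArea)
def rect(m,h):
    r=cv2.minAreaRect(cv2.findNonZero(m.astype('uint8')));b=cv2.boxPoints(r);
    c=ray(*r[0],h);e=np.array([ray(*p,h) for p in b]);return c,e
def yaw(e):
    a,b=e[1]-e[0],e[2]-e[1]; l=a if np.linalg.norm(a)>np.linalg.norm(b) else b
    l=l*np.sign(l[1]); return np.arctan2(-l[0],l[1]),np.linalg.norm(a),np.linalg.norm(b)
c,e=rect(m,.077);print('bar',c,yaw(e))
# white flap frame: fairly bright unsaturated
q=(P[...,2]>.068)&(P[...,2]<.088)&(P[...,0]>.45)&(P[...,0]<.72)&(P[...,1]>-.2)&(P[...,1]<.075)&~m
k,L,st,ce=cv2.connectedComponentsWithStats(q.astype('uint8'));i=1+st[1:,4].argmax()
c2,e2=rect(cv2.morphologyEx((L==i).astype('uint8'),cv2.MORPH_OPEN,np.ones((9,9))),.077);print('flap',c2,yaw(e2))
th=yaw(e)[0]
for th in(th,yaw(e2)[0]):
    ex=np.array([np.cos(th),np.sin(th),0]);ey=np.array([-np.sin(th),np.cos(th),0])
    hinge=np.array([c[0],c[1],.075])+.17*ex;ax=hinge+.16*ey
    print('th',th,'hinge',hinge,'axis',ax)
    r=((H<5)|(H>174))&(S>150)&(V>80);k,L,st,ce=cv2.connectedComponentsWithStats(r.astype('uint8'))
    j=1+st[1:,4].argmax();
    for a in np.arange(.4,1.0,.1): 
        p=ax+.075*(-np.cos(a)*ex+np.sin(a)*[0,0,1]);p2=ray(*ce[j],p[2]+.007); print(a.round(2),p.round(4),p2.round(4),((p2-p)@ex).round(4),((p2-p)@ey).round(4))
```

```text
bar [ 0.45409497 -0.04323932  0.077     ] (np.float64(-0.1019256109489843), np.float64(0.013700699724855653), np.float64(0.11230343952123002))
flap [ 0.57008703 -0.05335779  0.077     ] (np.float64(-0.10143262832679824), np.float64(0.14333553287611941), np.float64(0.21675231317999266))
th -0.1019256109489843 hinge [ 0.62321269 -0.06053669  0.075     ] axis [0.63949256 0.09863292 0.075     ]Traceback (most recent call last):
  File "<stdin>", line 29, in <module>
TypeError: can't multiply sequence by non-int of type 'numpy.float64'
```

```bash
cat >> h.py <<'E'
th=-.1019; ex=np.array([np.cos(th),np.sin(th),0]);ey=np.array([-np.sin(th),np.cos(th),0]);ez=np.array([0,0,1.])
hinge=np.array([.6232,-.0605,.075]);ax=hinge+.16*ey
def delta(p,yaw,pos,rpy):
    """row from commanded pose (pos,rpy) to tool-down pose at p with yaw"""
    A=rot(rpy);B=R.from_euler('xyz',[np.pi,0,yaw]).as_matrix()
    return np.r_[R.from_matrix(A.T@B).as_rotvec(),A.T@(np.array(p)-pos)*100].round(3)
E
python3 - <<'E'
from h import *
z=np.load('top.npz');s,o=snap('top')
P=z['P'][197:204,203:212];im=z['im'][197:204,203:212].astype(int)
m=(im[...,0]>100)&(im[...,1]<60);q=P[m]-ax
print(np.c_[q@ex,q@ey,q@ez].mean(0), np.ptp(np.c_[q@ex,q@ey,q@ez],axis=0))
k=ax+.075*(-.6*ex+.8*ez);print(k)
print(delta(k+[0,0,.08],th,np.array([.245,-.492,.206]),[np.pi,0,.462]))
E
```

```text
[-0.0479626  -0.00258923  0.10369695] [0.09193114 0.11430769 1.0912428 ]
[0.59470923 0.1032476  0.135     ]
[ -0.     -0.      0.564  57.837 -37.696  -0.9  ]
```

Emit:
move_arm(deltas=[0,0,0.1,4,-2.6,-1,0,0,0,0.2,8,-5.2,-2,0,0,0,0.3,12,-7.8,-2,0,0,0,0.4,16,-10.4,-2,0,0,0,0.5,20,-13,-2,0,0,0,0.564,24,-15.6,-2,0,0,0,0.564,28,-18.2,-2,0,0,0,0.564,32,-20.8,-2,0])

```text
time: 1.0
tool_pos: [0.4394, -0.1618, 0.2255]
ee_rot: [3.141, -0.0, -0.102]
wrist_force: [1.6, -0.3, 0.1]
width: 0.0471
finger_force: 0.0
```

Run:
```python
from h import *
o=robot.get_obs();print(o['time'],o['tool_pos'],o['ee_rot'],o['width'])
k=ax+.075*(-.6*ex+.8*ez)
print(delta(k+[0,0,.07],th,o['tool_pos'],o['ee_rot']))
```

```text
1.0 [ 0.43938035 -0.16178104  0.22549288] [ 3.14125827e+00 -3.81677870e-04 -1.02457922e-01] 0.047130241977484756
[ 0.0000e+00 -0.0000e+00 -1.0000e-03  1.2740e+01 -2.7953e+01  2.0450e+00]
```

Emit:
move_arm(deltas=[0,0,0,1.8,-4,0,0,0,0,0,3.6,-8,0,0,0,0,0,5.4,-12,0,0,0,0,0,7.3,-16,0.5,0,0,0,0,9.1,-20,1,0,0,0,0,11,-24,1.5,0,0,0,0,12.8,-28.1,2,0,0,0,0,12.8,-28.1,2,0])

```text
time: 1.8
tool_pos: [0.5954, 0.1074, 0.2025]
ee_rot: [-3.14, 0.004, -0.096]
wrist_force: [0.2, -0.1, -0.2]
width: 0.0467
finger_force: 0.0
```

Run:
```python
from h import *
s,o=snap('wrist');print(o['time'],o['tool_pos'],o['ee_rot'],o['width'])
k=ax+.075*(-.6*ex+.8*ez)
print(delta(k-[0,0,.019],th,o['tool_pos'],o['ee_rot']))
P=cloud(s,o);im=s['image'];cv2.imwrite('pics/w1.png',im[...,::-1])
hsv=cv2.cvtColor(im,cv2.COLOR_RGB2HSV).astype(int);m=((hsv[...,0]<5)|(hsv[...,0]>174))&(hsv[...,1]>150)&(hsv[...,2]>60)&(s['depth']>0)
n,L,st,ce=cv2.connectedComponentsWithStats(m.astype('uint8'))
for i in range(1,n):
    if st[i,4]>30:
        q=P[L==i]-ax;q=np.c_[q@ex,q@ey,q@ez];print(st[i],np.median(q,0),np.percentile(q,2,axis=0),np.percentile(q,98,axis=0))
```

```text
1.8 [0.59542208 0.10743651 0.20253255] [-3.14038554  0.00386036 -0.09623639] 0.046727853013063446
[-1.000e-03  4.000e-03  6.000e-03  3.000e-03  4.340e-01  8.653e+00]
[274 165  13   9  60] [-0.03022416 -0.01813247  0.00270427] [-0.03240537 -0.02559997  0.00115125] [-0.02465955 -0.01345366  0.01169206]
[244 190  29  23 637] [-0.04154139  0.00290369  0.06786153] [-0.05159991 -0.00767537  0.05814402] [-0.03495556  0.01418405  0.07035031]
```

View pics/w1.png

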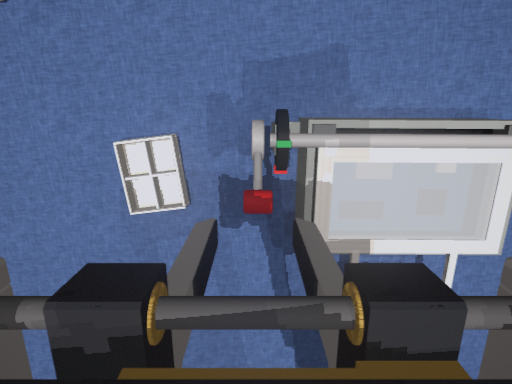

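The wrist view shows the knob at (258,201) between the finger lines, with the ring lever pointing forward at about 0.95 rad. Tray is clear at (152,173).

Emit:
move_arm(deltas=[0,0,0,0,0.2,3,0,0,0,0,0,0.2,6,0,0,0,0,0,0.2,8.2,0,0,0,0,0,0.2,8.6,0,0,0,0,0,0.2,8.6,0,0,0,0,0,0.2,8.6,0])

```text
time: 2.45
tool_pos: [0.5955, 0.1003, 0.1215]
ee_rot: [-3.141, -0.003, -0.103]
wrist_force: [1.1, 0.4, 0.0]
width: 0.0469
finger_force: 0.0
```

Run:
```python
from h import *
o=robot.get_obs();print(o['time'],o['tool_pos'],o['ee_rot'],o['width'],o['wrist_force'])
k=ax-.044*ex+.003*ey+.061*ez
print(delta(k-[0,0,.019],th,o['tool_pos'],o['ee_rot']))
```

```text
2.45 [0.59550941 0.10029713 0.12149149] [-3.14126957e+00 -3.07587035e-03 -1.03008741e-01] 0.04692964228620965 [1.1211465  0.39389686 0.00822087]
[-0.    -0.003 -0.001 -0.012 -0.585  0.449]
```

Emit:
move_arm(deltas=[0,0,0,0,-0.5,0.4,0,0,0,0,0,-0.5,0.4,0,0,0,0,0,-0.5,0.4,0,0,0,0,0,-0.5,0.4,0.2,0,0,0,0,-0.5,0.4,0.6,0,0,0,0,-0.5,0.4,0.8,0,0,0,0,-0.5,0.4,1,0,0,0,0,-0.5,0.4,1])

```text
time: 3.25
tool_pos: [0.5951, 0.1054, 0.1155]
ee_rot: [3.141, 0.0, -0.102]
wrist_force: [-1.0, -1.9, 0.8]
width: 0.0237
finger_force: 30.0
```

Run:
```python
from h import *
o=robot.get_obs();print(o['time'],o['tool_pos'],o['ee_rot'],o['width'],o['wrist_force'],o['finger_force'])
q=np.array(o['tool_pos'])+[0,0,.019]-ax;print(q@ex,q@ey,q@ez)
```

```text
3.25 [0.59513211 0.10537787 0.11549893] [ 3.14074244e+00  3.90886391e-05 -1.02448287e-01] 0.023719495051613894 [-0.9635429  -1.91997878  0.77968283] 30.00024765729904
-0.044796006898549325 0.0021622385763657996 0.059498931532754054
```

Emit:
move_arm(deltas=[0,0,0,0.56,0,-0.44,1,0,0,0,1.15,0,-0.77,1,0,0,0,1.76,0,-1.04,1,0,0,0,2.48,0,-1.28,1,0,0,0,3.13,0,-1.43,1,0,0,0,3.8,0,-1.52,1,0,0,0,4.48,0,-1.55,1,0,0,0,4.48,0,-1.55,1])

```text
time: 4.05
tool_pos: [0.6409, 0.1007, 0.1309]
ee_rot: [3.141, -0.001, -0.103]
wrist_force: [-2.7, -3.5, -5.0]
width: 0.0238
finger_force: 30.0
```

Emit:
move_arm(deltas=[0,0,0,0,0,0,1,0,0,0,0,0,0,1,0,0,0,0,0,0,1])

```text
time: 4.35
tool_pos: [0.6402, 0.1008, 0.1309]
ee_rot: [3.141, -0.002, -0.102]
wrist_force: [0.3, -4.2, -6.6]
width: 0.0238
finger_force: 30.0
```

Run:
```python
from h import *
s,o=snap('side');print(o['time'],o['tool_pos'],o['ee_rot'],o['width'],o['wrist_force'],o['finger_force'])
q=np.array(o['tool_pos'])+[0,0,.019]-ax;print(q@ex,q@ey,q@ez)
cv2.imwrite('pics/s2.png',cv2.resize(s['image'][100:300,130:400,::-1],None,fx=2.8,fy=2.8))
```

```text
4.35 [0.64023753 0.1008042  0.130934  ] [ 3.14087829e+00 -1.51151172e-03 -1.02472058e-01] 0.023782597891673137 [ 0.26870878 -4.22893118 -6.63753493] 29.998577535152435
0.0005406859913565815 0.0022005860533315055 0.07493400065534737
```

View pics/s2.png

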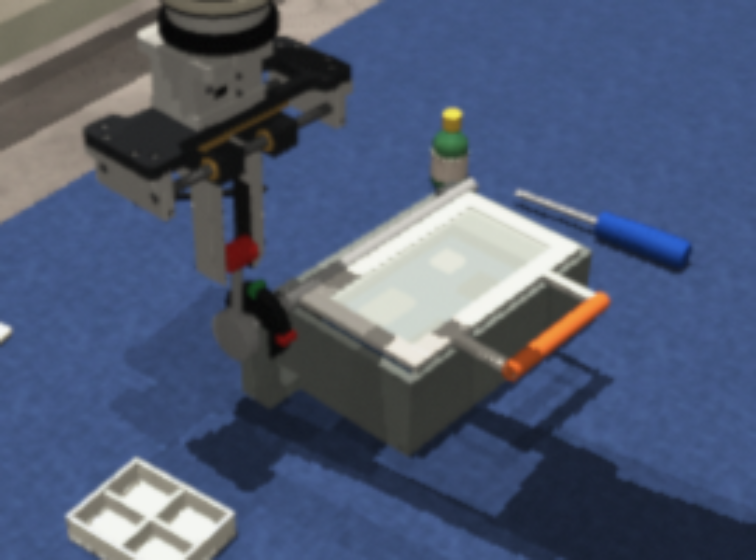

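The picture shows the lever upright beneath the gripper, with the knob (240,253) directly above the green mark (256,288) and the flap still shut. Next I'll release and lift.

Emit:
move_arm(deltas=[0,0,0,0,0,0,0.5,0,0,0,0,0,0,0.2,0,0,0,0,0,0,0,0,0,0,0,0,0,0,0,0,0,0,0,-1,0,0,0,0,0,0,-3,0,0,0,0,0,0,-6,0,0,0,0,0,0,-8,0])

```text
time: 5.2
tool_pos: [0.6406, 0.1018, 0.2148]
ee_rot: [-3.14, -0.005, -0.102]
wrist_force: [1.3, 0.0, -0.4]
width: 0.0469
finger_force: 0.0
```

Emit:
move_arm(deltas=[0,0,-0.14,-2,1,0,0.1,0,0,-0.28,-5,3,0,0.1,0,0,-0.42,-7,5,0,0.1,0,0,-0.56,-10,7,0,0.1,0,0,-0.7,-12,9,0,0.1,0,0,-0.84,-14,11,0,0.1,0,0,-0.98,-16,13,0,0.1,0,0,-1.12,-17,15,0,0.1])

```text
time: 6.0
tool_pos: [0.4545, -0.0308, 0.2129]
ee_rot: [3.139, -0.002, 1.024]
wrist_force: [1.1, -0.1, 0.4]
width: 0.0422
finger_force: 0.0
```

Run:
```python
from h import *
s,o=snap('top');print(o['time'],o['tool_pos'],o['ee_rot'],o['width'],o['joint_positions'])
P=cloud(s,o);im=s['image'];hsv=cv2.cvtColor(im,cv2.COLOR_RGB2HSV).astype(int);m=((hsv[...,0]<5)|(hsv[...,0]>174))&(hsv[...,1]>150)&(hsv[...,2]>60)
n,L,st,ce=cv2.connectedComponentsWithStats(m.astype('uint8'))
for i in range(1,n):
    q=P[L==i]-ax;print(st[i],np.median(np.c_[q@ex,q@ey,q@ez],0)) if st[i,4]>8 else 0
bar=hinge-.17*ex
print(bar,delta(bar+[0,0,.05],th+np.pi/2,o['tool_pos'],o['ee_rot']))
```

```text
6.0 [ 0.45449373 -0.03076867  0.21292989] [ 3.13863108e+00 -1.65461329e-03  1.02429724e+00] 0.04223158080753335 [-1.92575110e-01 -1.29275945e-01  1.56856106e+00  5.29973503e-04
  1.69895604e+00  3.53995044e-01]
[204 181   9   7  58] [-0.00671083  0.00132854  0.08479165]
[ 0.45408184 -0.04320696  0.075     ] [ 3.000e-03 -1.000e-03 -4.450e-01 -1.099e+00  5.850e-01  8.793e+00]
```

Run:
```python
from h import *
def meas(n,im,s,o,hz):
    hsv=cv2.cvtColor(im,cv2.COLOR_RGB2HSV).astype(int);m=((hsv[...,0]<6)|(hsv[...,0]>172))&(hsv[...,1]>130)&(hsv[...,2]>50)
    k,L,st,ce=cv2.connectedComponentsWithStats(m.astype('uint8'));j=1+st[1:,4].argmax()
    M,t=campose(s,o);f=192/np.tan(np.radians(s['fov_y'])/2)
    d=M@np.array([(ce[j][0]-s['cx'])/f,-(ce[j][1]-s['cy'])/f,-1])
    # intersect with the knob plane (square to hinge line) and with height
    tt=((ax+.0015*ey-t)@ey)/(d@ey);p=t+d*tt-ax;q=t+d*(hz-t[2])/d[2]-ax
    print(n,ce[j],st[j,4],'plane',p@ex,p@ez,'height',q@ex,q@ey)
for n in('side','top'):
    s,o=snap(n);meas(n+' before',np.load(n+'.npz')['im'],s,o,.140);meas(n,s['image'],s,o,.155)
    if n=='side': cv2.imwrite('pics/s3.png',cv2.resize(s['image'][150:290,180:370,::-1],None,fx=4,fy=4))
```

```text
side before [228.60144928 204.55072464] 138 plane -0.045042577872859625 0.05839890000539057 height -0.05126828455849295 0.007467665825270217
side [214.51181102 190.        ] 127 plane -0.006870552098063625 0.07366862600038022 height -0.013438292427689978 0.007380427652180301
top before [207.10606061 200.21212121] 66 plane -0.04430495962302681 0.062487726203635366 height -0.04449627391655799 0.0012578198194114444
top [208.3943662  184.36619718] 71 plane -0.00531583642053183 0.06956012625293458 height -0.006491193374896561 0.00048704859451102853
```

View pics/s3.png

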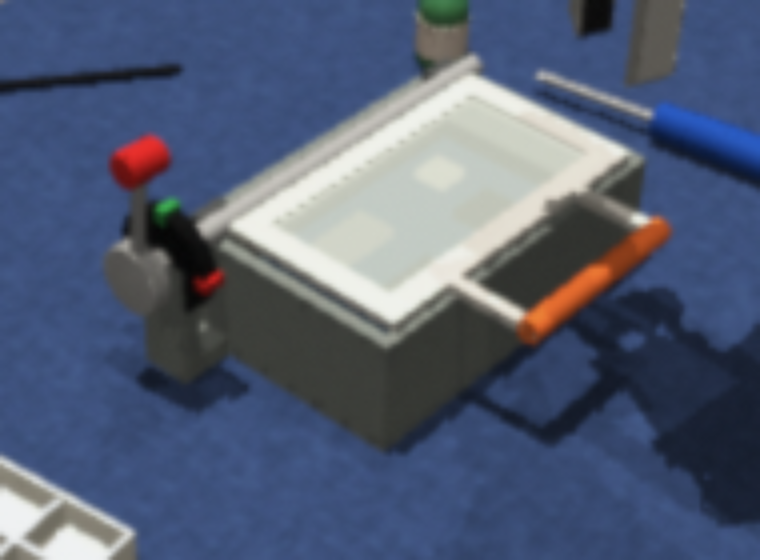

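Run:
```python
from h import *
for n in('side','top'):
    s,o=snap(n);im=s['image']
    hsv=cv2.cvtColor(im,cv2.COLOR_RGB2HSV).astype(int);m=(hsv[...,0]>45)&(hsv[...,0]<85)&(hsv[...,1]>100)&(hsv[...,2]>50)
    k,L,st,ce=cv2.connectedComponentsWithStats(m.astype('uint8'));M,t=campose(s,o);f=192/np.tan(np.radians(s['fov_y'])/2)
    for j in range(1,k):
        d=M@np.array([(ce[j][0]-s['cx'])/f,-(ce[j][1]-s['cy'])/f,-1]);q=t+d*(.105-t[2])/d[2]-ax
        if st[j,4]>2: print(n,ce[j],st[j,4],q@ex,q@ey)
    # grey ring disc outer face, from depth: points in the plane y~+6mm, left of the dial
    P=cloud(s,o)-ax;p=np.stack([P@ex,P@ey,P@ez],-1)
    g=(hsv[...,1]<60)&(abs(p[...,1])<.012)&(np.hypot(p[...,0],p[...,2])<.03)
    print('ring pts',g.sum(),p[g].mean(0),p[g].min(0),p[g].max(0))
```

```text
side [290.51898734 150.65822785] 79 0.024336006627203147 -0.27071647053646525
side [221.08 201.8 ] 25 -0.0007804427330557928 -0.02014325420794579
ring pts 233 [-0.00667246  0.00662729  0.00523603] [-0.02203775 -0.01185888 -0.0196086 ] [0.01609517 0.01138434 0.02907106]
top [342.08695652 167.69565217] 23 0.07335505547624671 -0.3355727649804683
top [218.88235294 184.41176471] 17 0.0014146462853394282 -0.02148769196925088
ring pts 38 [-0.00148523 -0.00019124  0.00894244] [-0.0185505  -0.00561069 -0.01385889] [0.01961021 0.00677758 0.01977997]
```

The knob sits about 6 mm (0.08 rad) short of the mark. That is inside the tolerance but close to the edge, so I'll regrip and centre it.

Run:
```python
from h import *
o=robot.get_obs();print(o['time'],o['tool_pos'])
print(delta(ax-.006*ex+.0015*ey+.14*ez,th,o['tool_pos'],o['ee_rot']))
```

```text
6.25 [ 0.45603922 -0.03010675  0.21194351]
[ 1.0000e-03 -2.0000e-03  1.1180e+00  2.0482e+01  8.2040e+00 -2.6100e-01]
```

Emit:
move_arm(deltas=[0,0,0.14,2.5,1,-0.3,0,0,0,0.28,5,2,-0.3,0,0,0,0.42,8,3,-0.3,0,0,0,0.56,11,4.2,-0.3,0,0,0,0.7,13.5,5.2,-0.3,0,0,0,0.84,16,6.4,-0.3,0,0,0,0.98,18.5,7.4,-0.3,0,0,0,1.12,20.5,8.2,-0.3,0])

```text
time: 7.05
tool_pos: [0.6343, 0.1034, 0.2131]
ee_rot: [-3.141, 0.001, -0.107]
wrist_force: [-0.3, 0.3, 0.1]
width: 0.0469
finger_force: 0.0
```

Emit:
move_arm(deltas=[0,0,0,0,0,0,0,0,0,0,0,0,0,0])

```text
time: 7.25
tool_pos: [0.6328, 0.1017, 0.2132]
ee_rot: [3.141, 0.001, -0.099]
wrist_force: [-0.5, -0.6, 0.4]
width: 0.047
finger_force: 0.0
```

Run:
```python
from h import *
o=robot.get_obs();print(o['time'],o['tool_pos'],o['ee_rot'])
print(delta(ax-.006*ex+.0015*ey+(.075-.019)*ez,th,o['tool_pos'],o['ee_rot']))
```

```text
7.25 [0.63275393 0.10169699 0.21318428] [ 3.14116435e+00  1.47863818e-03 -9.89021046e-02]
[0.000e+00 1.000e-03 3.000e-03 1.110e-01 8.000e-02 8.218e+00]
```

Emit:
move_arm(deltas=[0,0,0,0.1,0,4,0,0,0,0,0.1,0,7,0,0,0,0,0.1,0,8.2,0,0,0,0,0.1,0,8.2,0,0,0,0,0.1,0,8.2,0.4,0,0,0,0.1,0,8.2,0.8,0,0,0,0.1,0,8.2,1,0,0,0,0.1,0,8.2,1])

```text
time: 8.05
tool_pos: [0.6348, 0.1012, 0.1342]
ee_rot: [-3.14, -0.004, -0.102]
wrist_force: [-0.1, 0.5, 3.8]
width: 0.0235
finger_force: 30.0
```

Emit:
move_arm(deltas=[0,0,0,0.2,0,0,1,0,0,0,0.4,0,0,1,0,0,0,0.6,0,0,1,0,0,0,0.6,0,0,1,0,0,0,0.6,0,0,0.5,0,0,0,0.6,0,0,0.2,0,0,0,0.6,0,0,0,0,0,0,0.6,0,0,0])

```text
time: 8.85
tool_pos: [0.6397, 0.0998, 0.1314]
ee_rot: [3.141, 0.001, -0.102]
wrist_force: [1.0, -0.1, 0.5]
width: 0.0441
finger_force: 0.0
```

```bash
cat > ring.py <<'E'
from h import *
for n in('side','top'):
    s,o=snap(n);im=s['image']
    hsv=cv2.cvtColor(im,cv2.COLOR_RGB2HSV).astype(int);m=((hsv[...,0]<6)|(hsv[...,0]>172))&(hsv[...,1]>130)&(hsv[...,2]>50)
    k,L,st,ce=cv2.connectedComponentsWithStats(m.astype('uint8'));j=1+st[1:,4].argmax()
    M,t=campose(s,o);f=192/np.tan(np.radians(s['fov_y'])/2)
    d=M@np.array([(ce[j][0]-s['cx'])/f,-(ce[j][1]-s['cy'])/f,-1]);p=t+d*((ax+.0015*ey-t)@ey)/(d@ey)-ax
    print(n,st[j,4],p@ex,p@ez)
print(o['time'],o['tool_pos'],o['width'])
q=np.array(o['tool_pos'])+[0,0,.019]-ax;print(q@ex,q@ey,q@ez)
E
python3 ring.py
```

```text
side 120 -0.003894939788996756 0.07377977180015056
top 1 5.796884098659264 143.01135113052044
8.9 [0.63963953 0.09981546 0.13132077] 0.04632069184075471
4.636683511137087e-05 0.0011561463433250633 0.07532076598831618
```

Emit:
move_arm(deltas=[0,0,0,0,0,-2,0,0,0,0,0,0,-5,0,0,0,0,0,0,-8,0,0,0,-0.14,-2,1,-8,0.1,0,0,-0.28,-5,3,-8,0.1,0,0,-0.42,-8,5,-8,0.1,0,0,-0.56,-11,8,-8,0.1,0,0,-0.7,-14,11,-8,0.1])

```text
time: 9.75
tool_pos: [0.4879, 0.0043, 0.2117]
ee_rot: [3.141, 0.0, 0.604]
wrist_force: [0.9, -0.8, 0.3]
width: 0.0425
finger_force: 0.0
```

```bash
python3 ring.py
python3 - <<'E'
from h import *
o=robot.get_obs();bar=hinge-.17*ex
print(delta(bar+[0,0,.06],th+np.pi/2,o['tool_pos'],o['ee_rot']))
E
```

```text
side 128 -0.0034019208333375163 0.07421810592073182
top 70 -0.0015038877182813478 0.07250508887953129
9.8 [0.48325093 0.0010752  0.2116372 ] 0.04253243310134824
-0.14548676753643944 -0.11298035561913258 0.15563719501740092
[-0.000e+00  2.000e-03 -8.730e-01 -5.219e+00  2.004e+00  7.708e+00]
```

Emit:
move_arm(deltas=[0,0,-0.14,-1,0.4,1,0.15,0,0,-0.28,-2,0.8,2,0.15,0,0,-0.42,-3,1.2,3,0.15,0,0,-0.56,-4,1.6,4,0.15,0,0,-0.7,-5.2,2,5,0.15,0,0,-0.84,-5.2,2,6,0.15,0,0,-0.87,-5.2,2,6,0.15,0,0,-0.87,-5.2,2,6,0.15])

```text
time: 10.65
tool_pos: [0.458, -0.0407, 0.152]
ee_rot: [3.142, -0.0, 1.465]
wrist_force: [-0.5, -0.1, -0.2]
width: 0.0399
finger_force: 0.0
```

Run:
```python
from h import *
s,o=snap('wrist');bar=hinge-.17*ex;print(o['time'],o['tool_pos'],o['ee_rot'],o['width'])
P=cloud(s,o);im=s['image'];cv2.imwrite('pics/w4.png',im[...,::-1])
hsv=cv2.cvtColor(im,cv2.COLOR_RGB2HSV).astype(int);m=(hsv[...,0]>=5)&(hsv[...,0]<18)&(hsv[...,1]>150)&(hsv[...,2]>60)&(s['depth']>0)&(abs(P[...,2]-.075)<.02)
q=P[m]-bar;q=np.c_[q@ex,q@ey,q@ez];print(m.sum(),q.mean(0),np.percentile(q,2,axis=0),np.percentile(q,98,axis=0))
print(delta(bar-[0,0,.019],th+np.pi/2,o['tool_pos'],o['ee_rot']))
```

```text
10.65 [ 0.45798893 -0.04067417  0.15203267] [ 3.14157378e+00 -1.61850317e-04  1.46548394e+00] 0.039908525027734745
1907 [0.00050929 0.00661602 0.00524466] [-0.00571208 -0.05039092  0.00180285] [0.00657787 0.05816214 0.00732889]
[ 0.000e+00 -0.000e+00 -3.000e-03 -2.950e-01 -3.620e-01  9.603e+00]
```

View pics/w4.png

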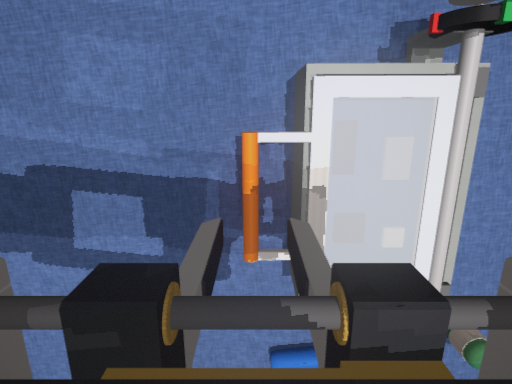

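The wrist view shows the bar (column 251, rows 133–262) lying between and square to the fingers, so I'll descend and grip.

Emit:
move_arm(deltas=[0,0,0,0,-0.4,3,0.15,0,0,0,0,-0.4,6,0.15,0,0,0,0,-0.4,8.5,0.15,0,0,0,0,-0.4,9.6,0.15,0,0,0,0,-0.4,9.6,0.15,0,0,0,0,-0.4,9.6,0.15])

```text
time: 11.3
tool_pos: [0.4547, -0.0406, 0.0573]
ee_rot: [3.139, 0.0, 1.467]
wrist_force: [-0.4, -1.0, 0.3]
width: 0.0401
finger_force: 0.0
```

Emit:
move_arm(deltas=[0,0,0,0,0,0,0.4,0,0,0,0,0,0,0.6,0,0,0,0,0,0,0.75,0,0,0,0,0,0,1,0,0,0,0,0,0,1,0,0,0,0,0,0,1])

```text
time: 11.9
tool_pos: [0.454, -0.0406, 0.0566]
ee_rot: [3.14, 0.0, 1.468]
wrist_force: [-0.2, 0.1, 3.4]
width: 0.0131
finger_force: 30.0
```

Run:
```python
from h import *
o=robot.get_obs();print(o['time'],o['tool_pos'],o['ee_rot'],o['width'],o['wrist_force'],o['finger_force'])
p=np.array(o['tool_pos']);A=rot(o['ee_rot']);g=p+[0,0,.019]-hinge;g=np.array([g@ex,g@ey,g@ez]);print(g)
a0=np.arctan2(g[2],-g[0])
for a in np.linspace(0,np.pi/2,33)[1:]:
    q=hinge+.17*(-np.cos(a)*ex+np.sin(a)*ez)
    d=(-np.cos(a)+1)*.17*ex+np.sin(a)*.17*ez
    print(round(a,3),(A.T@d*100).round(2))
```

```text
11.9 [ 0.45402248 -0.04059015  0.05661207] [3.14028032e+00 1.82231576e-04 1.46773340e+00] 0.01307578534546428 [-0.1789758   0.11942931  3.38362139] 30.000532865524292
[-0.17032524  0.00259721  0.00061207]
0.049 [-0.    0.02 -0.83]
0.098 [-0.    0.08 -1.67]
0.147 [-0.    0.19 -2.49]
0.196 [-0.    0.33 -3.32]
0.245 [-0.    0.51 -4.13]
0.295 [-0.    0.74 -4.93]
0.344 [ 0.    1.   -5.73]
0.393 [ 0.   1.3 -6.5]
0.442 [ 0.    1.64 -7.27]
0.491 [ 0.    2.02 -8.01]
0.54 [ 0.    2.43 -8.74]
0.589 [ 0.    2.88 -9.44]
0.638 [  0.     3.36 -10.12]
0.687 [  0.     3.87 -10.78]
0.736 [  0.     4.42 -11.41]
0.785 [  0.     4.99 -12.01]
0.834 [  0.     5.6  -12.59]
0.884 [  0.     6.23 -13.13]
0.933 [ 1.000e-02  6.890e+00 -1.365e+01]
0.982 [ 1.000e-02  7.570e+00 -1.413e+01]
1.031 [ 1.000e-02  8.280e+00 -1.457e+01]
1.08 [ 1.000e-02  9.010e+00 -1.498e+01]
1.129 [ 1.000e-02  9.750e+00 -1.536e+01]
1.178 [ 1.000e-02  1.051e+01 -1.569e+01]
1.227 [ 1.000e-02  1.129e+01 -1.599e+01]
1.276 [ 1.000e-02  1.209e+01 -1.625e+01]
1.325 [ 1.000e-02  1.289e+01 -1.647e+01]
1.374 [ 1.000e-02  1.371e+01 -1.666e+01]
1.424 [ 1.000e-02  1.453e+01 -1.680e+01]
1.473 [ 1.000e-02  1.536e+01 -1.690e+01]
1.522 [  0.02  16.19 -16.96]
1.571 [  0.02  17.02 -16.98]
```

Emit:
move_arm(deltas=[0,0,0,0,0.02,-0.83,1,0,0,0,0,0.08,-1.67,1,0,0,0,0,0.19,-2.49,1,0,0,0,0,0.33,-3.32,1,0,0,0,0,0.51,-4.13,1,0,0,0,0,0.74,-4.93,1,0,0,0,0,1,-5.73,1,0,0,0,0,1.3,-6.5,1])

```text
time: 12.7
tool_pos: [0.466, -0.0419, 0.1213]
ee_rot: [-3.14, 0.0, 1.468]
wrist_force: [2.6, -2.2, -4.5]
width: 0.0128
finger_force: 30.0
```

```bash
cat > st.py <<'E'
from h import *
o=robot.get_obs();print(o['time'],o['width'],o['wrist_force'],o['finger_force'])
p=np.array(o['tool_pos']);g=p-rot(o['ee_rot'])[:,2]*.019-hinge;g=np.array([g@ex,g@ey,g@ez]);print(g,'r',np.hypot(g[0],g[2]),'a',np.arctan2(g[2],-g[0]))
E
python3 st.py
```

```text
12.7 0.012811770977700187 [ 2.62435619 -2.21833951 -4.45418404] 29.997863173484802
[-0.15826772  0.0025059   0.06527408] r 0.1711998209378893 a 0.39117427801763166
```

Emit:
move_arm(deltas=[0,0,0,0,0.34,-0.77,1,0,0,0,0,0.72,-1.51,1,0,0,0,0,1.13,-2.24,1,0,0,0,0,1.58,-2.94,1,0,0,0,0,2.06,-3.62,1,0,0,0,0,2.57,-4.28,1,0,0,0,0,3.12,-4.91,1,0,0,0,0,3.69,-5.51,1])

```text
time: 13.5
tool_pos: [0.5002, -0.0454, 0.1775]
ee_rot: [-3.134, 0.0, 1.468]
wrist_force: [-10.7, -1.8, 5.8]
width: 0.0131
finger_force: 30.0
```

```bash
python3 st.py
```

```text
13.5 0.01305197751471674 [-10.66595663  -1.83754866   5.82835075] 30.002607107162476
[-0.12372095  0.00253097  0.12151563] r 0.17341546018509374 a 0.7764058168897254
```

Emit:
move_arm(deltas=[0,0,0,0,0.61,-0.58,1,0,0,0,0,1.24,-1.12,1,0,0,0,0,1.9,-1.64,1,0,0,0,0,2.58,-2.12,1,0,0,0,0,3.29,-2.56,1,0,0,0,0,4.02,-2.97,1,0,0,0,0,4.76,-3.35,1,0,0,0,0,5.52,-3.68,1])

```text
time: 14.3
tool_pos: [0.5578, -0.0513, 0.2168]
ee_rot: [3.14, 0.001, 1.468]
wrist_force: [-3.7, -1.3, 6.0]
width: 0.0128
finger_force: 30.0
```

```bash
python3 st.py
```

```text
14.3 0.012811013605292925 [-3.7466043  -1.34413151  6.02621525] 30.002862811088562
[-0.06606723  0.00251307  0.16075428] r 0.1738010867516922 a 1.180858114205395
```

Emit:
move_arm(deltas=[0,0,0,0,0.78,-0.3,1,0,0,0,0,1.58,-0.56,1,0,0,0,0,2.38,-0.78,1,0,0,0,0,3.2,-0.97,1,0,0,0,0,4.02,-1.11,1,0,0,0,0,4.8,-1.2,1,0,0,0,0,5.4,-1.24,1,0,0,0,0,6,-1.28,1])

```text
time: 15.1
tool_pos: [0.6187, -0.0575, 0.2274]
ee_rot: [3.139, 0.0, 1.468]
wrist_force: [-2.1, -2.3, 1.0]
width: 0.0131
finger_force: 30.0
```

```bash
python3 st.py
python3 - <<'E'
from h import *
s,o=snap('side');P=cloud(s,o);im=s['image']
cv2.imwrite('pics/s5.png',cv2.resize(im[70:290,170:400,::-1],None,fx=2.6,fy=2.6))
hsv=cv2.cvtColor(im,cv2.COLOR_RGB2HSV).astype(int)
q=P-hinge;q=np.stack([q@ex,q@ey,q@ez],-1)
w=(hsv[...,1]<60)&(hsv[...,2]>110)&(abs(q[...,0])<.06)&(abs(q[...,1])<.097)&(q[...,2]>.02)&(q[...,2]<.118)
print('frame pts',w.sum(),np.polyfit(q[w][:,2],q[w][:,0],1),np.median(q[w],0))
m=(hsv[...,0]>=5)&(hsv[...,0]<18)&(hsv[...,1]>150)&(hsv[...,2]>60)&(abs(q[...,0])<.06)&(abs(q[...,1])<.07)
print('bar',m.sum(),q[m].mean(0),q[m].min(0),q[m].max(0))
E
```

```text
15.1 0.013109570063822509 [-2.14107081 -2.34466657  1.04237979] 30.001308917999268
[-0.00481905  0.00253233  0.17144142] r 0.17150913820823666 a 1.5426947272864957
frame pts 150 [-0.00805655 -0.00415138] [-0.00445627  0.02482025  0.02483008]
bar 200 [-0.00972642  0.01533414  0.17266826] [-0.01548552 -0.05380399  0.165134  ] [0.00067946 0.06263533 0.17733245]
```

View pics/s5.png

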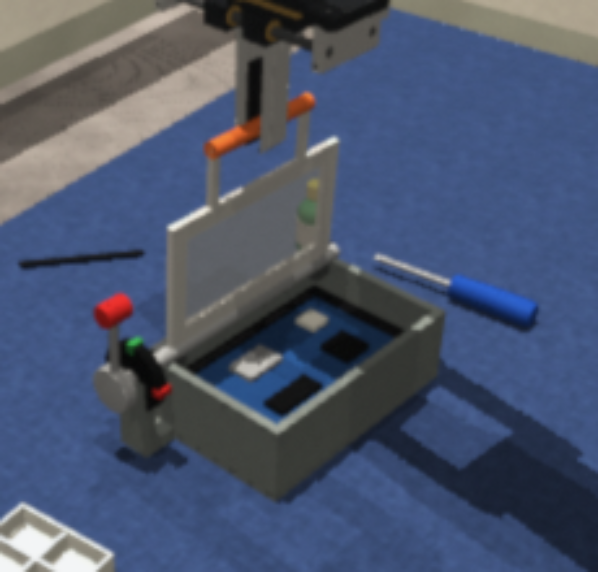

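The flap stands upright, held at the bar (orange bar around (260,125)), and the lever is still up. I'll move a last 4 mm and let it settle.

Emit:
move_arm(deltas=[0,0,0,0,0.2,0,1,0,0,0,0,0.4,0,1,0,0,0,0,0.4,0,1,0,0,0,0,0.4,0,1,0,0,0,0,0.4,0,1,0,0,0,0,0.4,0,1,0,0,0,0,0.4,0,1,0,0,0,0,0.4,0,1])

```text
time: 15.95
tool_pos: [0.6226, -0.0579, 0.2273]
ee_rot: [3.139, 0.0, 1.468]
wrist_force: [-1.0, -1.3, 4.9]
width: 0.013
finger_force: 30.0
```

```bash
python3 st.py; python3 ring.py
python3 - <<'E'
from h import *
for n in('side','top'):
    s,o=snap(n);P=cloud(s,o);im=s['image'];hsv=cv2.cvtColor(im,cv2.COLOR_RGB2HSV).astype(int)
    q=P-hinge;q=np.stack([q@ex,q@ey,q@ez],-1)
    m=(hsv[...,0]>=5)&(hsv[...,0]<18)&(hsv[...,1]>150)&(hsv[...,2]>60)&(abs(q[...,0])<.06)&(abs(q[...,1])<.07)&(q[...,2]>.1)
    print(n,'bar',m.sum(),np.median(q[m],0),q[m].min(0),q[m].max(0))
E
```

```text
15.95 0.013028703321721147 [-0.98027059 -1.33708866  4.85784706] 30.002343356609344
[-0.00092538  0.00251124  0.17126558] r 0.17126808013782963 a 1.565393192065547
side 128 -0.0034019208333375163 0.07421810592073182
top 70 -0.0015038877182813478 0.07250508887953129
16.0 [ 0.62259894 -0.05787599  0.22722464] 0.013330288205314737
-0.0008648644271987515 -0.15745074114371113 0.171224641514575
side bar 186 [-0.00701642  0.02279109  0.17375291] [-0.01122593 -0.0523495   0.16490926] [0.00183238 0.06089205 0.17883468]
top bar 19 [-0.00120917  0.03490534  0.17678832] [-0.00479875 -0.05390544  0.17301108] [0.00547626 0.03922894 0.18107303]
```

Flap angle is about 1.565 rad, the ring is within about 0.04 rad of its mark, and everything is still. Handing in.

```bash
python3 -c "
from bench import robot
print(robot.close_job())"
```

```text
the job is handed in; nothing more can be done
None
```

I turned the lock ring to within about 0.04 rad of the green mark and swung the flap up to about 1.565 rad; the gripper is still holding it upright by its bar, and the job was handed in at about 16 s (the hand-in returned no verdict).

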